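# Slide a track roller along the fence and drive the drag stop home

### The job

Pick up the loose steel roller and stand it on the plate of the setting fixture, near the fence and before the yellow line, and let go of it. Then push it along the fence, kept against the fence all the way, until it has driven the brass drag stop fully back onto its blue block, and leave it standing there touching both fence and stop. Feel your way: press only lightly on fence, plate and stop, never move the stop with the gripper itself, and leave the other things on the table alone.

Things in the scene. Friction and masses are not known exactly. Their poses are not given: they have to be found in the camera images.
- roller_center (a point): Centre (half-way up, 17 mm above its underside) of the loose steel track roller, a solid upright cylinder 44 mm in diameter and 34 mm tall, about 0.4 kg, standing on end; brass-coloured dot on top. It turns and slides freely on the plate.
- fixture: Fixed setting fixture: steel plate 10 mm thick, 105 mm (x) by 310 mm (y); z up. Origin at table level under the lane. A dark fence, 12 mm thick, 40 mm above the plate, runs along its far side; its face is the plane x = +30 mm, facing -x: a roller touching it has its centre at x = +8 mm. The plate's near edge is at x = -55 mm. The lane runs along +y from its open end at y = -155 mm.
- entry (a point): Point on the plate's top in the middle of the entry, at x = 8, y = -100, z = 10 mm of the fixture: the centre of the underside of a roller standing there against the fence. The yellow line across the lane lies 50 mm on from here (+y); a roller stands before it with its centre within 40 mm of this point along the lane.
- stop_unit: Blue clamp block of the drag stop, fixed on the plate near the +y end of the lane, anywhere within 30 mm along it: 44 mm (x) by 24 mm (y) by 30 mm tall, with two small screws on top, 6 mm high. Origin at the centre of its underside, axes as the fixture's. The brass head slides on a rod in front of it (-y side).
- stop_face (a point): Centre of the front face (the one toward -y, facing the roller) of the brass head of the drag stop, 15 mm above the plate, axes as the fixture's; head 44 mm (x) by 10 mm (y) by 28 mm tall. When home, the face is 23 mm in front (-y) of the origin of the blue block.
- stop_head (a joint): Travel of the brass head along +y of the fixture, in m: 0 = fully out, 0.050 = home, hard against the blue block. It slides with a steady drag of about 3.5 N, has no spring and stays where it is left.
- paste_tin: Bystander: round tin, 56 mm across, 22 mm tall; origin at centre of underside.
- loupe: Bystander: black eye loupe, 38 mm across, 32 mm tall; origin at centre of underside.
- screwdriver_green: Bystander: small screwdriver with a green end, 12x146x14 mm; origin at centre of underside.
- brass_hammer: Bystander: small hammer, 56x170x20 mm; origin at centre of underside.
Not all that is in view belongs to the job. What is shaped like the part that bears roller_center but brown or red is not meant.

How it is judged:
On the way:
1. the roller stands on the plate before the yellow line, its side within 15 mm of the fence, let go (y of roller_center in the frame of fixture between -0.145 and -0.05 m and x of roller_center in the frame of fixture above -0.007 m and z of roller_center in the frame of fixture below 0.032 m and angle between roller's own z axis and vertical below 0.08 rad and contact force between the fingers and roller below 0.1 N), for 0.2 s.
At the end, for the whole second after the job is handed in: The brass head is home (within 1.8 mm of the end of its travel), the roller stands upright and at rest on the plate within 2 mm of the fence and within 2.5 mm of the head's face, released (value of joint stop_head above 0.0482 m and x of roller_center in the frame of fixture above 0.006 m and z of roller_center in the frame of fixture below 0.032 m and y of roller_center in the frame of stop_face above -0.0245 m and angle between roller's own z axis and vertical below 0.06 rad and linear speed of roller below 0.01 m/s); the robot touches nothing.
It fails at once if past the yellow line the roller comes more than 6 mm off the fence or is lifted off the plate (more than 5 mm) (y of roller_center in the frame of fixture above -0.045 m and (x of roller_center in the frame of fixture below 0.002 m or z of roller_center in the frame of fixture above 0.032 m)).
It fails at once if over 25 N of the roller on the stop or, past the yellow line, on fence or plate; over 45 N of roller or gripper on the fixture anywhere ((y of roller_center in the frame of fixture above -0.045 m and contact force between roller and fixture above 25 N) or contact force between roller and stop_unit above 25 N or contact force between any of roller, the fingers and fixture above 45 N).
It fails at once if the robot itself touches the drag stop (more than 1 N) (contact force between any of the arm, the fingers and stop_unit above 1 N).
It fails at once if a bystander is moved more than 20 mm (distance of any of paste_tin, loupe, screwdriver_green, brass_hammer from where it was at the start of the episode above 0.02 m).
It also fails if it takes over 66 s, if anything falls off the work surface, if the arm or the gripper's body presses on something with over 40 N, if the wrist force passes 120 N, or if a joint passes its speed limit or range.

### The arm

A 6-joint arm with a two-finger parallel gripper is mounted at the origin on a cart in front of the work surface, level with it; the furniture and walls round the work are solid. World frame = base frame: x ahead of the robot, y to its left, z up, the work surface at z = 0. Lengths are in m, angles in rad, forces in N, time in s.
With the tool pointing down it reaches from about 0.225 to 0.875 m from the base axis. Payload 3.4 kg.
Tool frame: the origin (TCP) lies at the very end of the fingers, on their centre line; the grasp point (between the pads) lies 19 mm behind it (manip.hold_point_z is the distance from the TCP to the grasp point, in m); z points along the fingers, y is the line along which they close (so a half turn about z gives the same grasp; the last joint's range is limited). The gripper opens to 85 mm and grips with 20 to 120 N. Pads are 22 mm wide; open, the fingers measure 114 mm over their backs; the gripper's body (76 mm by 85 mm) begins 54 mm behind the grasp point. The pads swing forward as they close: fully open they stand 13 mm farther back than shut.
Start: joints at [-1.36, 0.276, 1.505, -0, 1.361, -0.121], TCP at [0.187, -0.544, 0.231] pointing down, gripper open.
Joint ranges: [-2.89, 2.89], [-0.75, 2.08], [0.22, 2.7], [-1.18, 4.32], [0.11, 2.71], [-2.7, 2.7]. Speed limits (rad/s): [2.57, 2.57, 3.14, 3.14, 3.14, 3.14].

### API

Orientations are given as a unit quaternion [w, x, y, z].
In Python, from rig import readout, viewer, order, manip gives the robot as it stands. The module is installed in compiled form; this text tells all that it offers.
- The arm moves only by the tool send_rows, never from a script. Its arguments are lists of equal length, an entry for each row: "xyz": the shift along the world's x, y, z in m, a list of three; "delta_rot": the turn, a rotation vector about the world's x, y, z in degrees, a list of three. In form: {"xyz": [[tx, ty, tz], ...], "delta_rot": [[wx, wy, wz], ...]}. A call has 1 to 12 rows; each row shifts and turns the commanded pose from where the row before left it; what a row does not reach is not made up. A row lasts 1/10 s, in which the tool goes at most 50 mm and 8.59 degrees, less where a joint would pass 70% of its speed; a pose out of reach is approached as far as the arm can. A call with a gripper value outside its range is refused whole. "gripper" is the finger opening in m, from 0 to 0.0854, set as the call begins (left out, the last holds). The fingers move at their own pace and stop on an object; "force" is the grip in N (left out, the last holds). Time passes only in rows, so rows that do not move let the fingers close. It gives the time, the measured TCP pose, the force, the opening and the grip force at its end, in the units of the state.
- readout.get_state(): the state, without advancing time (a new reading comes with each control period).
- viewer.get_image(name): name is "side" or "top"; returns a dict with "color" (480x640x3 uint8, red, green, blue), "depth" (480x640 float32, m along the optical axis (not along the pixel's ray), 0 where there is no reading), "K" (3x3 intrinsics, pixels), "camera_from_world" (4x4, takes a point from world to camera coordinates). Camera axes: x right, y up, looking along -z (the intrinsics and any distortion apply to the point x, -y, -z); pixel columns grow to the right and rows downward; lengths in m; the calibration is good to about 2 mm. A picture is of the moment at which its call begins.
- order.sign_off(): hands the job in; it is judged then, once.
The state is a dict: "clock": time; "qpos": joint angles; "qd": joint speeds; "effort": joint torques, N m; "position": TCP position; "ee_rot": TCP orientation; "contact_force": force on the tool from outside, world axes, zero at the start; "moment": the same for the moment, N m; "width": finger opening in m; "gripper_force": force on a finger pad.
Only numpy, scipy, OpenCV 4.12 (cv2) and the standard library are available. Lean on these libraries where they do the work, as an engineer would, in place of code of your own. Each camera call takes 0.05 s, during which the arm holds its last target. There are 200 camera calls.

## Working session

There is one attempt and no reset: what is moved stays moved. The work goes in short steps, Python scripts to look and compute and a tool call to move; the robot and the scene stay as the last step left them, time stands still between calls to the robot, and variables do not carry over. Pictures are saved under pics/ and viewed, at most 10 in all, crops included, and the job is handed in when it is done.

Besides the shell and the picture viewer there is one more tool, called as name(argument=value, ...), one argument or row to a line, values as JSON. send_rows: Moves the arm, as the interface text tells. Its arguments: {"type":"object","properties":{"xyz":{"type":"array"},"delta_rot":{"type":"array"},"gripper":{"type":"number"},"force":{"type":"number"}},"required":["xyz","delta_rot"]}

```bash
mkdir -p pics; cat > h.py <<'E'
import numpy as np, cv2
from rig import readout, viewer, order, manip
def snap(n, f):
    im=viewer.get_image(n); cv2.imwrite('pics/'+f, im['color'][:,:,::-1]); np.savez(''+n+'.npz',**{k:im[k] for k in('color','depth','K','camera_from_world')}); return im
def ray(im,u,v):
    K=im['K']; T=np.linalg.inv(im['camera_from_world'])
    x=(u-K[0,2])/K[0,0]; y=(v-K[1,2])/K[1,1]
    return T[:3,3], T[:3,:3]@np.array([x,-y,-1.])
def onz(im,u,v,z):
    o,d=ray(im,u,v); return o+d*(z-o[2])/d[2]
def pt(im,u,v):
    o,d=ray(im,u,v); return o+d*im['depth'][int(v),int(u)]
def proj(im,p):
    c=im['camera_from_world']@np.r_[p,1]; K=im['K']
    return K[0,0]*c[0]/-c[2]+K[0,2], K[1,1]*-c[1]/-c[2]+K[1,2]
E
python3 - <<'E'
from h import *
for n in('top','side'):
    im=snap(n,n+'0.png'); print(n,im['K'].round(1).tolist(),np.linalg.inv(im['camera_from_world']).round(3).tolist(), [k for k in im])
print(readout.get_state(), manip.hold_point_z)
E
```

```text
top [[520.6, 0.0, 312.9], [0.0, 520.6, 241.0], [0.0, 0.0, 1.0]] [[0.019, 0.991, -0.134, 0.421], [-0.999, 0.025, 0.038, -0.01], [0.041, 0.133, 0.99, 0.999], [0.0, 0.0, 0.0, 1.0]] ['color', 'depth', 'K', 'camera_from_world']
side [[491.8, 0.0, 322.3], [0.0, 491.8, 243.7], [0.0, 0.0, 1.0]] [[-1.0, -0.021, -0.009, 0.521], [0.008, -0.679, 0.734, 0.804], [-0.022, 0.734, 0.679, 0.817], [0.0, 0.0, 0.0, 1.0]] ['color', 'depth', 'K', 'camera_from_world']
{'clock': 0.1, 'qpos': array([-1.35997674e+00,  2.76545167e-01,  1.50601028e+00, -1.75960039e-05,
        1.36072498e+00, -1.20977345e-01]), 'qd': array([ 1.33063577e-03, -1.60732779e-03, -4.97695987e-03, -1.52499231e-03,
       -8.07583297e-06, -9.50458671e-04]), 'effort': array([ 1.62595683e-03, -4.17701054e+01, -2.46405602e+01, -1.71957895e-04,
        5.80996988e-03, -3.80622339e-06]), 'position': array([ 0.18720184, -0.54316472,  0.23051708]), 'ee_rot': array([-8.42648064e-04,  9.86269727e-01,  1.65140285e-01, -4.64898993e-05]), 'contact_force': array([-0.28807128, -0.40668937,  0.26953195]), 'moment': array([0.00477631, 0.0314892 , 0.04101835]), 'gripper_force': 0.0, 'width': 0.08541790804894202} 0.0187
```

View pics/top0.png

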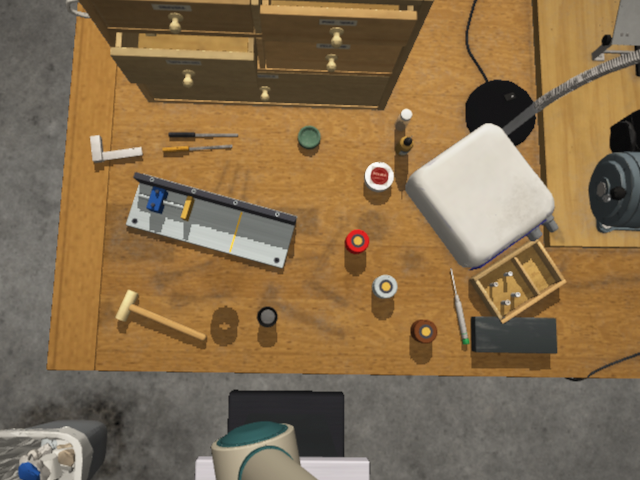

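View pics/side0.png

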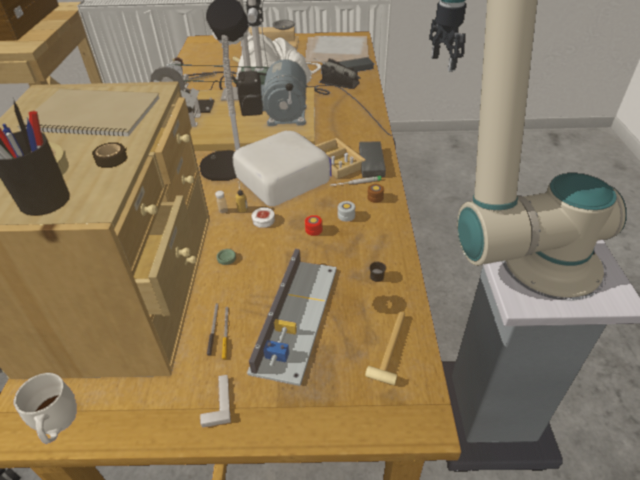

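The top view shows the steel roller at about (385,287), with red (357,241) and brown (425,331) decoys. The fixture runs from (295,220) to (130,190): fence on its far side, yellow line near (236,232), brass head at (187,208) and blue block at (157,200). The side view agrees.

```bash
cat > meas.py <<'E'
from h import *
def cloud(im):
    v,u=np.mgrid[:480,:640]; K=im['K']; T=np.linalg.inv(im['camera_from_world']); d=im['depth']
    P=np.stack([(u-K[0,2])/K[0,0]*d,-(v-K[1,2])/K[1,1]*d,-d],-1)
    return P@T[:3,:3].T+T[:3,3]
def blobs(m,amin=15):
    n,l,s,c=cv2.connectedComponentsWithStats(m.astype(np.uint8)); return [(l==i,s[i,4],c[i]) for i in range(1,n) if s[i,4]>=amin]
E
python3 - <<'E'
from meas import *
for n in('top','side'):
    im=dict(np.load(n+'.npz')); P=cloud(im); hsv=cv2.cvtColor(im['color'],cv2.COLOR_RGB2HSV)
    box=(P[...,0]>.38)&(P[...,0]<.68)&(P[...,1]>.0)&(P[...,1]<.42)
    Z=P[...,2]
    print(n,'table z',np.median(Z[(abs(P[...,0]-.3)<.03)&(abs(P[...,1])<.03)]))
    f=box&(Z>.043)&(Z<.058)&(hsv[...,2]<110)
    for m,a,c in blobs(f,60):
        q=P[m]; print('fence',a,q.mean(0).round(4),cv2.minAreaRect(q[:,:2].astype(np.float32)*1000))
    f=box&(Z>.004)&(Z<.016)&(hsv[...,1]<60)
    for m,a,c in blobs(f,300):
        q=P[m]; print('plate',a,q.mean(0).round(4),cv2.minAreaRect(q[:,:2].astype(np.float32)*1000))
    H=hsv[...,0];S=hsv[...,1];V=hsv[...,2]
    for nm,f in(('blue',(H>100)&(H<125)&(S>150)),('brass',(H>15)&(H<30)&(S>150)&(V>120)&(Z>.004))):
        f=f&(P[...,0]>.2)&(P[...,0]<.7)&(P[...,1]>-.4)&(P[...,1]<.42)&(Z<.07)
        for m,a,c in blobs(f,12): print(nm,a,c.round(1),P[m].mean(0).round(4),P[m].max(0).round(3),P[m].min(0).round(3))
    f=(Z>.029)&(Z<.04)&(P[...,0]>.2)&(P[...,0]<.45)&(P[...,1]>-.3)&(P[...,1]<.0)
    for m,a,c in blobs(f,60): print('rollers',a,c.round(1),P[m].mean(0).round(4),cv2.minEnclosingCircle(P[m][:,:2].astype(np.float32)))
E
```

```text
top table z 0.0007613056949872798
fence 879 [0.6287 0.1447 0.0505] ((629.01806640625, 143.43800354003906), (296.9250183105469, 10.992087364196777), 75.76123809814453)
plate 6084 [0.5751 0.1391 0.0109] ((581.9371337890625, 149.8251953125), (309.4078369140625, 86.57012176513672), 75.8140640258789)
blue 308 [156.6 199.4] [0.6223 0.2459 0.0381] [0.646 0.263 0.047] [0.601 0.232 0.013]
brass 108 [186.  207.8] [0.6076 0.1905 0.0401] [0.629 0.199 0.045] [0.588 0.184 0.034]
brass 27 [237.3 225.2] [0.582  0.0977 0.0108] [0.606 0.103 0.014] [0.559 0.092 0.007]
brass 49 [357.4 240.3] [ 0.5551 -0.1303  0.0355] [ 0.562 -0.124  0.038] [ 0.548 -0.137  0.033]
brass 47 [385.7 286.1] [ 0.4705 -0.1838  0.0358] [ 0.476 -0.177  0.04 ] [ 0.463 -0.19   0.032]
brass 51 [425.5 331.3] [ 0.3891 -0.2577  0.0355] [ 0.395 -0.251  0.039] [ 0.382 -0.265  0.031]
rollers 446 [424.6 330.6] [ 0.3904 -0.2561  0.0349] ((0.3899124562740326, -0.2565127909183502), 0.022211512550711632)
side table z 0.0006979519781646903
fence 623 [0.6299 0.1632 0.0498] ((625.9000854492188, 144.40025329589844), (297.839111328125, 11.849577903747559), 75.58975982666016)
plate 4116 [0.5772 0.1616 0.0107] ((588.3888549804688, 146.62557983398438), (313.6810607910156, 105.93496704101562), 75.82991027832031)
brass 156 [284.7 325.6] [0.6078 0.194  0.0336] [0.629 0.201 0.044] [0.589 0.184 0.015]
rollers 147 [375.5 188.7] [ 0.3877 -0.2537  0.0348] ((0.3879595696926117, -0.25753459334373474), 0.02351263538002968)
```

```bash
python3 - <<'E'
from meas import *
im=dict(np.load('top.npz')); P=cloud(im); hsv=cv2.cvtColor(im['color'],cv2.COLOR_RGB2HSV)
print('lamp corners',[pt(im,u,v).round(3).tolist() for u,v in((415,180),(468,262),(488,130),(545,215),(500,180))])
print('roller top', onz(im,385.7,286.1,.034).round(4))
s=dict(np.load('side.npz')); g=s['color']
hs=cv2.cvtColor(g,cv2.COLOR_RGB2HSV)[195:225,335:360]
m=(hs[...,0]>12)&(hs[...,0]<32)&(hs[...,1]>90); 
for b,a,c in blobs(m,4): print('side dot',a,c+[335,195],onz(s,*(c+[335,195]),.034).round(4))
print('expected side px',proj(s,[.4695,-.183,.034]))
th=np.radians(-14.25);X=np.array([np.cos(th),np.sin(th)]);Y=np.array([-X[1],X[0]])
for n in('top','side'):
    im=dict(np.load(n+'.npz'));P=cloud(im);hsv=cv2.cvtColor(im['color'],cv2.COLOR_RGB2HSV);H,S,V=[hsv[...,i] for i in range(3)]
    q=P[...,:2]-[.592,.149];L=np.stack([q@X,q@Y],-1)*1000;Z=P[...,2]
    lane=(abs(L[...,1])<170)&(L[...,0]>-70)&(L[...,0]<60)
    pl=lane&(Z>.005)&(Z<.016)&(S<60)
    for a,b in((-140,-90),(-40,0),(0,40)):
        k=pl&(L[...,1]>a)&(L[...,1]<b); print(n,'plate x range',np.percentile(L[k][:,0],[.5,99.5]).round(1))
        k=lane&(Z>.044)&(Z<.056)&(V<120)&(L[...,1]>a)&(L[...,1]<b); print(' fence top x',np.percentile(L[k][:,0],[1,50,99]).round(1))
    print(' plate y',np.percentile(L[pl][:,1],[.3,99.7]).round(1))
    bl=lane&(H>100)&(H<125)&(S>120)&(Z>.035); print(' blue top',L[bl].mean(0).round(1) if bl.any() else 0,bl.sum())
    br=lane&(H>15)&(H<30)&(S>130)&(Z>.034); print(' brass top',L[br].mean(0).round(1),np.percentile(L[br][:,1],[2,98]).round(1))
E
```

```text
lamp corners [[0.663, -0.23, 0.079], [0.516, -0.33, 0.064], [0.76, -0.365, 0.086], [0.603, -0.466, 0.086], [0.665, -0.383, 0.09]]
roller top [ 0.4707 -0.184   0.034 ]
side dot 425 [347.96235294 208.59058824] [ 0.4645 -0.1731  0.034 ]
side dot 24 [346.  205.5] [ 0.4689 -0.1859  0.034 ]
expected side px (np.float64(345.81856007461346), np.float64(206.21419131596133))
top plate x range [-52.2  32.8]
 fence top x [32.3 37.  43.2]
top plate x range [-52.4  32.6]
 fence top x [32.  36.8 42.7]
top plate x range [-52.3  32.5]
 fence top x [32.  36.8 42.7]
 plate y [-155.6  151.6]
 blue top [  6.8 103. ] 271
 brass top [ 7.3 46.6] [40.2 94.4]
side plate x range [-55.3  30.3]
 fence top x [28.7 33.3 40.4]
side plate x range [-55.3  30.3]
 fence top x [29.1 33.8 40.2]
side plate x range [-55.6  30. ]
 fence top x [28.9 33.4 40.2]
 plate y [-155.5  152.7]
 blue top [  1.4 108.3] 142
 brass top [ 4.3 46.2] [40.5 50. ]
```

send_rows(
  xyz=[
    [0.0236,0.03,0],
    [0.0236,0.03,0],
    [0.0236,0.03,0],
    [0.0236,0.03,0],
    [0.0236,0.03,0],
    [0.0236,0.03,0],
    [0.0236,0.03,0],
    [0.0236,0.03,-0.02],
    [0.0236,0.03,-0.02],
    [0.0236,0.03,-0.02],
    [0.0236,0.03,-0.03],
    [0.0236,0.029,-0.03],
  ],
  delta_rot=[
    [0,0,0],
    [0,0,0],
    [0,0,0],
    [0,0,0],
    [0,0,0],
    [0,0,0],
    [0,0,0],
    [0,0,0],
    [0,0,0],
    [0,0,0],
    [0,0,0],
    [0,0,0],
  ],
  gripper=0.0854,
)

```text
clock: 1.3
position: [0.4713, -0.1833, 0.1105]
ee_rot: [0.0, 0.986, 0.165, 0.0]
contact_force: [1.0, -0.3, 0.1]
width: 0.0855
gripper_force: 0.0
```

send_rows(
  xyz=[
    [0,0,0],
    [0,0,0],
  ],
  delta_rot=[
    [0,0,0],
    [0,0,0],
  ],
)

```text
clock: 1.5
position: [0.4701, -0.1838, 0.1104]
ee_rot: [-0.001, 0.986, 0.166, -0.001]
contact_force: [-0.3, 0.2, 0.5]
width: 0.0855
gripper_force: 0.0
```

send_rows(
  xyz=[
    [0,0,-0.03],
    [0,0,-0.03],
    [0,0,-0.02],
    [0,0,-0.012],
    [0,0,-0.008],
    [0,0,-0.004],
    [0,0,0],
  ],
  delta_rot=[
    [0,0,0],
    [0,0,0],
    [0,0,0],
    [0,0,0],
    [0,0,0],
    [0,0,0],
    [0,0,0],
  ],
)

```text
clock: 2.2
position: [0.4706, -0.1854, 0.0077]
ee_rot: [0.0, 0.986, 0.165, 0.0]
contact_force: [0.8, -0.2, -0.0]
width: 0.0853
gripper_force: 0.0
```

send_rows(
  xyz=[
    [0,0,0],
    [0,0,0],
    [0,0,0],
    [0,0,0],
    [0,0,0],
    [0,0,0],
    [0,0,0],
    [0,0,0],
    [0,0,0],
    [0,0,0],
  ],
  delta_rot=[
    [0,0,0],
    [0,0,0],
    [0,0,0],
    [0,0,0],
    [0,0,0],
    [0,0,0],
    [0,0,0],
    [0,0,0],
    [0,0,0],
    [0,0,0],
  ],
  gripper=0.03,
  force=35,
)

```text
clock: 3.2
position: [0.4706, -0.1844, 0.0081]
ee_rot: [0.0, 0.986, 0.165, 0.0]
contact_force: [-1.3, 1.6, 5.7]
width: 0.0432
gripper_force: 35.2
```

send_rows(
  xyz=[
    [0,0,0.02],
    [0,0,0.04],
    [0,0,0.04],
    [0.01,0.024,0],
    [0.0115,0.0275,0],
    [0.0115,0.0275,0],
    [0.0115,0.0275,0],
    [0.0115,0.0275,0],
    [0.0115,0.0275,0],
    [0.0115,0.0275,0],
    [0.0115,0.0275,0],
    [0.0112,0.0275,0],
  ],
  delta_rot=[
    [0,0,0],
    [0,0,0],
    [0,0,0],
    [0,0,-4.25],
    [0,0,-4],
    [0,0,-4],
    [0,0,-4],
    [0,0,-4],
    [0,0,-4],
    [0,0,-4],
    [0,0,-5],
    [0,0,0],
  ],
)

```text
clock: 4.4
position: [0.5717, 0.0606, 0.1063]
ee_rot: [0.0, 0.992, -0.124, -0.001]
contact_force: [0.2, -1.0, -3.9]
width: 0.0428
gripper_force: 37.7
```

send_rows(
  xyz=[
    [0,0,0],
    [0,0,0],
    [0,0,0],
  ],
  delta_rot=[
    [0,0,0],
    [0,0,0],
    [0,0,0],
  ],
)

```text
clock: 4.7
position: [0.5712, 0.0588, 0.1066]
ee_rot: [0.0, 0.992, -0.124, -0.001]
contact_force: [0.4, -0.0, -4.7]
width: 0.0428
gripper_force: 37.7
```

```bash
python3 - <<'E'
from h import *
im=snap('side','side1.png'); cv2.imwrite('pics/s1.png',cv2.resize(im['color'][170:400,200:480,::-1],None,fx=2.5,fy=2.5))
t=snap('top','top1.png')
s=readout.get_state(); print(s['position'],s['ee_rot'],s['contact_force'])
E
```

```text
[0.57154356 0.05847788 0.10699707] [ 2.66607637e-04  9.92231048e-01 -1.24407366e-01 -5.32024034e-04] [ 0.13023169 -0.45597619 -4.22150978]
```

View pics/s1.png

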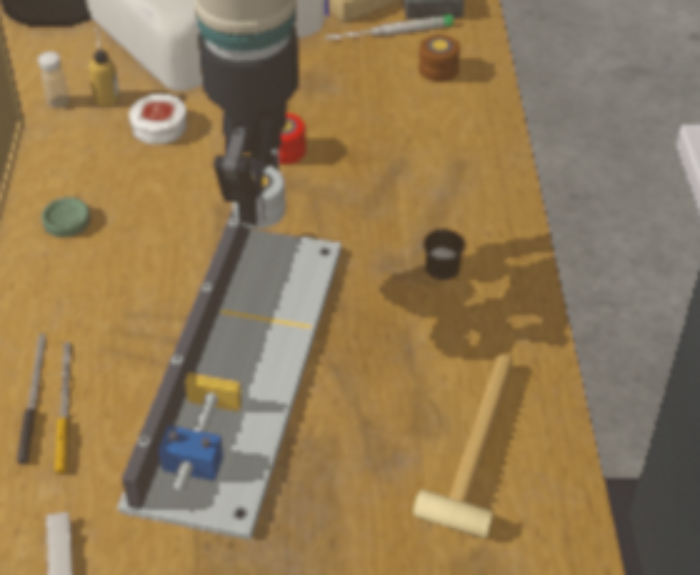

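Side view: the roller hangs upright between the fingers at crop (267,195). The lane under it is clear, and brass head (213,390) and blue block (190,452) are where I measured them.

```bash
python3 - <<'E'
from meas import *
for n,(u0,u1,v0,v1) in (('side',(285,330,225,265)),('top',(220,300,180,260))):
    im=dict(np.load(n+'.npz'));P=cloud(im);h=cv2.cvtColor(im['color'],cv2.COLOR_RGB2HSV)
    m=np.zeros((480,640),bool);m[v0:v1,u0:u1]=True
    m1=m&(h[...,0]>12)&(h[...,0]<32)&(h[...,1]>90)
    for b,a,c in blobs(m1,3): print(n,a,c,onz(im,*c,.1325).round(4),P[b].mean(0).round(4))
    m2=m&(P[...,2]>.095)&(P[...,2]<.14)&(h[...,2]>130)&(h[...,1]<50)
    print('steel',m2.sum(),P[m2].min(0).round(4),P[m2].max(0).round(4),P[m2].mean(0).round(4))
E
```

```text
side 182 [287.16483516 246.13186813] [0.6014 0.0678 0.1325] [ 0.6141 -0.0475  0.0255]
side 585 [321.44786325 247.15213675] [0.5313 0.0731 0.1325] [ 0.5332 -0.0631  0.0058]
side 8 [298.5 231. ] [0.5795 0.0216 0.1325] [ 0.5829 -0.0234  0.0931]
side 12 [304.91666667 242.16666667] [0.5653 0.057  0.1325] [0.5639 0.0795 0.1532]
steel 74 [0.5486 0.04   0.1014] [0.5911 0.083  0.1374] [0.5601 0.0617 0.1308]
top 827 [293.55501814 218.53929867] [ 0.5761 -0.0096  0.1325] [ 0.5993 -0.0095  0.0036]
top 49 [232.85714286 239.91836735] [0.5371 0.0909 0.1325] [0.5527 0.1045 0.0155]
top 125 [229.472 256.704] [0.5088 0.0953 0.1325] [0.5222 0.1113 0.0007]Traceback (most recent call last):
  File "<stdin>", line 8, in <module>
    return umr_minimum(a, axis, None, out, keepdims, initial, where)
ValueError: zero-size array to reduction operation minimum which has no identity
```

send_rows(
  xyz=[
    [0.001,0.001,-0.03],
    [0,0,-0.025],
    [0,0,-0.015],
    [0,0,-0.008],
    [0,0,-0.004],
    [0,0,0],
    [0,0,0],
  ],
  delta_rot=[
    [0,0,0],
    [0,0,0],
    [0,0,0],
    [0,0,0],
    [0,0,0],
    [0,0,0],
    [0,0,0],
  ],
)

```text
clock: 5.5
position: [0.574, 0.0601, 0.0262]
ee_rot: [-0.0, 0.992, -0.124, 0.001]
contact_force: [0.2, -0.9, -3.8]
width: 0.0429
gripper_force: 37.7
```

send_rows(
  xyz=[
    [0,0,-0.002],
    [0,0,-0.002],
    [0,0,0],
  ],
  delta_rot=[
    [0,0,0],
    [0,0,0],
    [0,0,0],
  ],
)

```text
clock: 5.8
position: [0.5731, 0.0604, 0.0214]
ee_rot: [0.0, 0.992, -0.124, -0.0]
contact_force: [0.1, 1.3, -4.8]
width: 0.043
gripper_force: 37.7
```

send_rows(
  xyz=[
    [0,0,-0.001],
    [0,0,-0.001],
    [0,0,0],
  ],
  delta_rot=[
    [0,0,0],
    [0,0,0],
    [0,0,0],
  ],
)

```text
clock: 6.1
position: [0.5731, 0.0603, 0.0192]
ee_rot: [0.0, 0.992, -0.124, -0.0]
contact_force: [-0.4, -0.1, -3.6]
width: 0.0429
gripper_force: 37.7
```

send_rows(
  xyz=[
    [0,0,-0.001],
    [0,0,0],
  ],
  delta_rot=[
    [0,0,0],
    [0,0,0],
  ],
)

```text
clock: 6.3
position: [0.5731, 0.0603, 0.0182]
ee_rot: [0.0, 0.992, -0.124, -0.0]
contact_force: [-0.2, -0.4, -3.9]
width: 0.043
gripper_force: 37.7
```

send_rows(
  xyz=[
    [0,0,-0.001],
    [0,0,0],
  ],
  delta_rot=[
    [0,0,0],
    [0,0,0],
  ],
)

```text
clock: 6.5
position: [0.5732, 0.0603, 0.0181]
ee_rot: [0.0, 0.992, -0.124, 0.0]
contact_force: [-3.2, -0.4, 2.8]
width: 0.0429
gripper_force: 38.5
```

send_rows(
  xyz=[
    [0,0,-0.0005],
    [0,0,0],
  ],
  delta_rot=[
    [0,0,0],
    [0,0,0],
  ],
)

```text
clock: 6.7
position: [0.5732, 0.0603, 0.0181]
ee_rot: [0.0, 0.992, -0.124, 0.0]
contact_force: [-3.5, 0.6, 6.3]
width: 0.043
gripper_force: 38.8
```

send_rows(
  xyz=[
    [0,0,0.0005],
    [0,0,0],
    [0,0,0],
    [0,0,0],
    [0,0,0],
    [0,0,0],
    [0,0,0],
    [0,0,0],
  ],
  delta_rot=[
    [0,0,0],
    [0,0,0],
    [0,0,0],
    [0,0,0],
    [0,0,0],
    [0,0,0],
    [0,0,0],
    [0,0,0],
  ],
  gripper=0.08,
)

```text
clock: 7.5
position: [0.5732, 0.0603, 0.0173]
ee_rot: [0.0, 0.992, -0.124, -0.0]
contact_force: [-0.2, 0.8, 0.3]
width: 0.0802
gripper_force: 0.0
```

send_rows(
  xyz=[
    [0,0,0.01],
    [0,0,0.03],
    [0,0,0.03],
    [0,0,0.03],
    [-0.02,-0.04,0],
    [-0.02,-0.04,0],
    [-0.02,-0.04,0],
    [-0.02,-0.04,0],
    [0,0,0],
  ],
  delta_rot=[
    [0,0,0],
    [0,0,0],
    [0,0,0],
    [0,0,0],
    [0,0,0],
    [0,0,0],
    [0,0,0],
    [0,0,0],
    [0,0,0],
  ],
)

```text
clock: 8.4
position: [0.491, -0.1036, 0.1182]
ee_rot: [0.001, 0.992, -0.126, -0.0]
contact_force: [0.6, 0.6, -0.3]
width: 0.0802
gripper_force: 0.0
```

```bash
cat > where.py <<'E'
from meas import *
import sys
X=np.array([.9692,-.2462]);Y=np.array([.2462,.9692]);O=np.array([.5916,.1475])
def run(tag):
    for n in('top','side'):
        im=snap(n,n+tag+'.png');P=cloud(im);h=cv2.cvtColor(im['color'],cv2.COLOR_RGB2HSV);Z=P[...,2]
        L=np.stack([(P[...,:2]-O)@X,(P[...,:2]-O)@Y],-1)*1000
        lane=(abs(L[...,1])<150)&(L[...,0]>-60)&(L[...,0]<48)
        m=lane&(h[...,0]>12)&(h[...,0]<32)&(h[...,1]>90)&(Z>.03)&(Z<.05)
        for b,a,c in blobs(m,6):
            p=onz(im,*c,.044)[:2]-O; print(n,'brass',a,c.round(1),'L',(p@X*1000).round(1),(p@Y*1000).round(1),'z',Z[b].mean().round(4))
        k=lane&(Z>.044)&(Z<.056)&(h[...,2]<120)
        print(n,' fence top x',np.percentile(L[k][:,0],[1,50,99]).round(1))
    s=readout.get_state(); p=s['position'][:2]-O; print('tcp L',(p@X*1000).round(1),(p@Y*1000).round(1),s['position'].round(4),s['clock'],s['width'],s['contact_force'].round(1))
if __name__=='__main__': run(sys.argv[1])
E
python3 where.py A; python3 -c "
import cv2
cv2.imwrite('pics/sA.png',cv2.resize(cv2.imread('pics/sideA.png')[200:400,210:410],None,fx=3,fy=3))"
```

```text
top brass 147 [186.3 206.9] L 6.0 44.6 z 0.0391
top brass 70 [256.  227.1] L 4.6 -89.5 z 0.0455
top  fence top x [-6.2 36.5 43.1]
side brass 39 [303.7 272.6] L 2.8 -91.2 z 0.0455
side brass 150 [284.5 323.6] L 3.0 51.8 z 0.038
side  fence top x [-6.8 33.1 40.3]
tcp L -34.4 -264.6 [ 0.4932 -0.1005  0.1181] 8.5 0.08009671354844115 [ 0.2 -0.  -0.8]
```

View pics/sA.png

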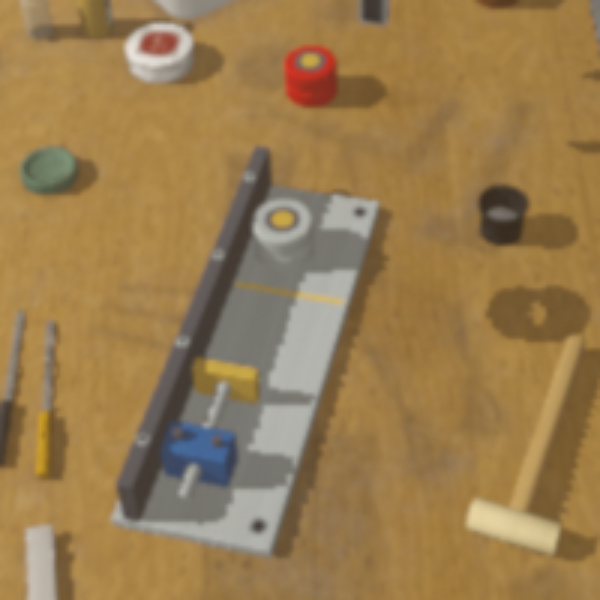

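The roller stands upright before the line at crop (283,225), about 4 mm off the fence; the stop at (226,380) hasn't moved. Next I close the gripper, turn it so the fingers' side face leans 25° toward the fence, and come down behind the roller.

send_rows(
  xyz=[
    [0.005,0.0107,0],
    [0.005,0.0107,0],
    [0.005,0.0107,0],
    [0.005,0.0107,0],
    [0.005,0.0107,0],
    [0.005,0.0107,0],
    [0.005,0.0107,0],
    [0.005,0.0107,0],
    [0.005,0.0107,0],
    [0.005,0.0107,0],
    [0.005,0.0107,0],
    [0,0,0],
  ],
  delta_rot=[
    [0,0,6.5],
    [0,0,6.5],
    [0,0,6.5],
    [0,0,6.5],
    [0,0,6.5],
    [0,0,6.5],
    [0,0,6.5],
    [0,0,6.5],
    [0,0,6.5],
    [0,0,6.5],
    [0,0,0],
    [0,0,0],
  ],
  gripper=0.0,
  force=20,
)

```text
clock: 9.7
position: [0.5492, 0.0203, 0.1175]
ee_rot: [-0.0, 0.903, 0.429, 0.001]
contact_force: [-0.0, -0.3, 0.7]
width: 0.0
gripper_force: 0.0
```

send_rows(
  xyz=[
    [0,0,0],
    [0,0,-0.02],
    [0,0,-0.02],
    [0,0,0],
    [0,0,0],
  ],
  delta_rot=[
    [0,0,0],
    [0,0,0],
    [0,0,0],
    [0,0,0],
    [0,0,0],
  ],
)

```text
clock: 10.2
position: [0.548, 0.0177, 0.0774]
ee_rot: [-0.0, 0.904, 0.428, -0.0]
contact_force: [0.2, 0.3, 0.4]
width: 0.0
gripper_force: 0.0
```

```bash
python3 where.py B; python3 -c "
import cv2
cv2.imwrite('pics/sB.png',cv2.resize(cv2.imread('pics/sideB.png')[200:400,210:410],None,fx=3,fy=3))"
```

```text
top brass 146 [186.3 206.9] L 6.0 44.6 z 0.0388
top  fence top x [-7.2 36.7 43. ]
side brass 39 [303.7 272.6] L 2.8 -91.2 z 0.0455
side brass 152 [284.5 323.6] L 3.0 52.0 z 0.0376
side  fence top x [-7.1 33.  40.2]
tcp L -9.4 -136.3 [0.549  0.0177 0.0783] 10.3 8.984391345373586e-05 [ 0.4 -0.1 -0.3]
```

View pics/sB.png

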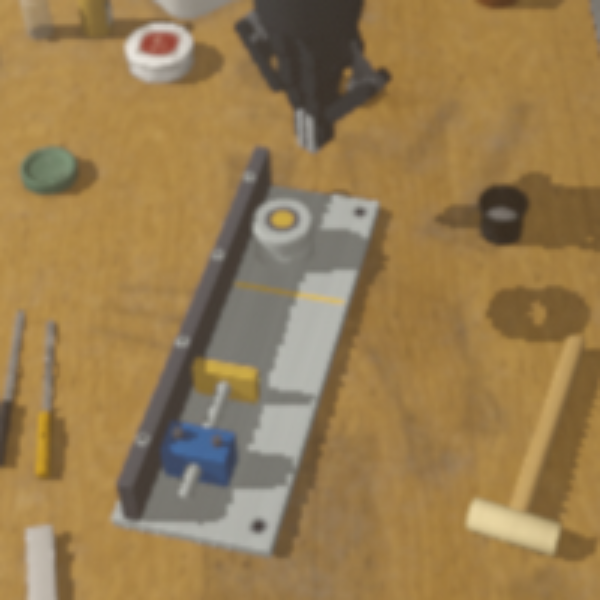

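Side view: the closed fingertips are at crop (312,148), behind the roller at (283,225), with the wide knuckles well up. Now down to just above the plate.

send_rows(
  xyz=[
    [0,0,-0.025],
    [0,0,-0.02],
    [0,0,-0.01],
    [0,0,-0.006],
    [0,0,-0.002],
    [0,0,0],
  ],
  delta_rot=[
    [0,0,0],
    [0,0,0],
    [0,0,0],
    [0,0,0],
    [0,0,0],
    [0,0,0],
  ],
)

```text
clock: 10.9
position: [0.5488, 0.018, 0.0148]
ee_rot: [0.0, 0.903, 0.429, 0.0]
contact_force: [0.9, 0.5, -0.1]
width: -0.0002
gripper_force: 0.0
```

send_rows(
  xyz=[
    [0.0007,0.003,0],
    [0.0007,0.003,0],
    [0.0007,0.003,0],
    [0.0007,0.003,0],
    [0,0,0],
  ],
  delta_rot=[
    [0,0,0],
    [0,0,0],
    [0,0,0],
    [0,0,0],
    [0,0,0],
  ],
)

```text
clock: 11.4
position: [0.5512, 0.0305, 0.0145]
ee_rot: [0.0, 0.903, 0.429, 0.0]
contact_force: [0.6, 0.4, 0.0]
width: -0.0
gripper_force: 0.0
```

send_rows(
  xyz=[
    [0.0005,0.002,0],
    [0.0015,0.0014,0],
    [0.0015,0.0014,0],
    [0.0015,0.0014,0],
    [0,0,0],
  ],
  delta_rot=[
    [0,0,0],
    [0,0,0],
    [0,0,0],
    [0,0,0],
    [0,0,0],
  ],
)

```text
clock: 11.9
position: [0.5558, 0.0361, 0.0143]
ee_rot: [0.0, 0.903, 0.429, -0.0]
contact_force: [-1.8, -2.3, 1.4]
width: 0.0002
gripper_force: 1.2
```

send_rows(
  xyz=[
    [0.0015,0.0014,0],
    [0.0015,0.0014,0],
    [0,0,0],
  ],
  delta_rot=[
    [0,0,0],
    [0,0,0],
    [0,0,0],
  ],
)

```text
clock: 12.2
position: [0.5594, 0.0393, 0.0143]
ee_rot: [0.0, 0.904, 0.429, 0.0]
contact_force: [-1.4, -0.6, 2.0]
width: -0.0001
gripper_force: 0.8
```

```bash
python3 where.py C
```

```text
top brass 144 [186.3 207. ] L 5.9 44.6 z 0.0393
top  fence top x [-6.7 36.5 42.9]
side brass 38 [301.3 274.6] L 6.3 -84.2 z 0.0457
side brass 153 [284.5 323.7] L 2.8 52.1 z 0.0378
side  fence top x [-13.2  32.8  40.2]
tcp L -4.6 -112.8 [0.5594 0.0393 0.0143] 12.3 0.00044159447030948137 [-1.6 -0.1  0.2]
```

send_rows(
  xyz=[
    [0.0012,0.0013,0],
    [0.0012,0.0013,0],
    [0,0,0],
  ],
  delta_rot=[
    [0,0,0],
    [0,0,0],
    [0,0,0],
  ],
)

```text
clock: 12.6
position: [0.5617, 0.0419, 0.0143]
ee_rot: [-0.0, 0.903, 0.429, 0.0]
contact_force: [-1.2, -1.1, 0.7]
width: 0.0001
gripper_force: 0.8
```

send_rows(
  xyz=[
    [0.001,0.0015,0],
    [0.001,0.0015,0],
    [0,0,0],
  ],
  delta_rot=[
    [0,0,0],
    [0,0,0],
    [0,0,0],
  ],
)

```text
clock: 12.9
position: [0.562, 0.0442, 0.0143]
ee_rot: [-0.0, 0.903, 0.429, -0.002]
contact_force: [-4.9, -3.7, 3.4]
width: -0.0001
gripper_force: 2.8
```

send_rows(
  xyz=[
    [0.0007,0.0029,0],
    [0.0007,0.0029,0],
    [0.0007,0.0029,0],
    [0.0007,0.0029,0],
    [0.0007,0.0029,0],
    [0.0007,0.0029,0],
  ],
  delta_rot=[
    [0,0,0],
    [0,0,0],
    [0,0,0],
    [0,0,0],
    [0,0,0],
    [0,0,0],
  ],
)

```text
clock: 13.5
position: [0.5624, 0.0604, 0.0141]
ee_rot: [-0.001, 0.903, 0.429, -0.005]
contact_force: [-11.6, -8.5, 9.4]
width: -0.0001
gripper_force: 7.0
```

```bash
python3 where.py D
```

```text
top  fence top x [-6.2 36.8 43.5]
side brass 42 [297.6 280.9] L 9.1 -64.4 z 0.0455
side brass 154 [284.5 323.7] L 2.8 52.2 z 0.0377
side  fence top x [-14.3  32.8  40.1]
tcp L -6.8 -91.0 [0.5626 0.061  0.0139] 13.6 0.0002032638141501263 [-8.9 -6.2  7.1]
```

The roller is on the fence, but force is building: the 25° lean plus friction wedges it. I'll back off and use a smaller lean of about 8°.

send_rows(
  xyz=[
    [-0.0025,-0.0045,0],
    [-0.0015,-0.005,0.002],
    [-0.0015,-0.005,0.002],
    [0,0,0],
    [0,0,0],
    [0,0,0],
    [0,0,0],
  ],
  delta_rot=[
    [0,0,0],
    [0,0,0],
    [0,0,0],
    [0,0,6],
    [0,0,6],
    [0,0,5],
    [0,0,0],
  ],
)

```text
clock: 14.3
position: [0.563, 0.0474, 0.0186]
ee_rot: [0.0, 0.83, 0.557, 0.001]
contact_force: [-0.4, 1.0, 0.2]
width: -0.0001
gripper_force: 0.0
```

```bash
python3 where.py E
```

```text
top brass 128 [185.7 208.2] L 3.4 44.9 z 0.0393
top  fence top x [-5.8 36.6 42.9]
side brass 41 [297.6 281. ] L 9.1 -64.2 z 0.0457
side brass 148 [284.7 323.7] L 2.5 52.0 z 0.038
side  fence top x [-16.5  32.9  40.1]
tcp L -3.4 -104.1 [0.5626 0.0474 0.0185] 14.4 8.799977082886234e-05 [ 1.1  0.2 -0. ]
```

send_rows(
  xyz=[
    [0.001,0.0018,0],
    [0.001,0.0018,0],
    [0.001,0.0018,0],
    [0.001,0.0018,0],
    [0.0005,0.002,0],
    [0.0005,0.002,0],
    [0,0,0],
  ],
  delta_rot=[
    [0,0,0],
    [0,0,0],
    [0,0,0],
    [0,0,0],
    [0,0,0],
    [0,0,0],
    [0,0,0],
  ],
)

```text
clock: 15.1
position: [0.5669, 0.0586, 0.0183]
ee_rot: [0.0, 0.83, 0.558, -0.0]
contact_force: [-1.1, -1.7, 0.2]
width: 0.0001
gripper_force: 0.9
```

send_rows(
  xyz=[
    [0.0005,0.002,0],
    [0.0005,0.002,0],
    [0.0005,0.002,0],
    [0.0005,0.002,0],
  ],
  delta_rot=[
    [0,0,0],
    [0,0,0],
    [0,0,0],
    [0,0,0],
  ],
)

```text
clock: 15.5
position: [0.5685, 0.0667, 0.0183]
ee_rot: [-0.0, 0.83, 0.558, -0.001]
contact_force: [-2.9, -3.4, 2.6]
width: -0.0002
gripper_force: 2.2
```

send_rows(
  xyz=[
    [0.0007,0.0029,0],
    [0.0007,0.0029,0],
    [0.0007,0.0029,0],
    [0.0007,0.0029,0],
    [0.0007,0.0029,0],
  ],
  delta_rot=[
    [0,0,0],
    [0,0,0],
    [0,0,0],
    [0,0,0],
    [0,0,0],
  ],
)

```text
clock: 16.0
position: [0.5723, 0.0815, 0.0183]
ee_rot: [-0.0, 0.83, 0.558, -0.0]
contact_force: [-3.4, -2.6, 2.7]
width: 0.0002
gripper_force: 2.4
```

```bash
python3 where.py F
```

```text
top brass 12 [185.2 217. ] L -12.6 41.0 z 0.0368
top  fence top x [-6.6 36.8 43.8]
side brass 41 [294.6 289.6] L 8.4 -38.8 z 0.0457
side brass 149 [284.5 323.6] L 3.0 51.9 z 0.0381
side  fence top x [-16.7  32.6  39.9]
tcp L -2.3 -68.2 [0.5725 0.0819 0.0182] 16.1 -7.67121949635255e-05 [-2.1 -2.   1.1]
```

send_rows(
  xyz=[
    [0.0008,0.0029,0],
    [0.0008,0.0029,0],
    [0.0008,0.0029,0],
    [0.0008,0.0029,0],
    [0.0008,0.0029,0],
    [0.0008,0.0029,0],
  ],
  delta_rot=[
    [0,0,0],
    [0,0,0],
    [0,0,0],
    [0,0,0],
    [0,0,0],
    [0,0,0],
  ],
)

```text
clock: 16.7
position: [0.5776, 0.099, 0.0183]
ee_rot: [0.0, 0.83, 0.557, 0.0]
contact_force: [-2.1, -2.9, -0.8]
width: -0.0002
gripper_force: 1.8
```

send_rows(
  xyz=[
    [0.0008,0.0029,0],
    [0.0008,0.0029,0],
    [0.0008,0.0029,0],
    [0.0008,0.0029,0],
    [0.0008,0.0029,0],
    [0.0008,0.0029,0],
  ],
  delta_rot=[
    [0,0,0],
    [0,0,0],
    [0,0,0],
    [0,0,0],
    [0,0,0],
    [0,0,0],
  ],
)

```text
clock: 17.3
position: [0.5823, 0.1163, 0.0183]
ee_rot: [-0.0, 0.83, 0.557, 0.0]
contact_force: [-1.4, -2.2, 0.8]
width: 0.0005
gripper_force: 1.6
```

```bash
python3 where.py G
```

```text
top brass 51 [183.9 214.1] L -8.1 44.8 z 0.0389
top  fence top x [32.  37.2 43.7]
side brass 45 [289.6 302.7] L 8.5 -2.0 z 0.0453
side brass 154 [284.4 323.7] L 3.0 52.2 z 0.0377
side  fence top x [-15.5  32.7  39.8]
tcp L -1.3 -32.1 [0.5825 0.1167 0.0183] 17.4 -0.00010278980821121691 [-1.9 -0.4 -0.5]
```

send_rows(
  xyz=[
    [0.0008,0.0029,0],
    [0.0008,0.0029,0],
    [0.0008,0.0029,0],
    [0.0008,0.0029,0],
    [0.0006,0.002,0],
    [0.0006,0.002,0],
  ],
  delta_rot=[
    [0,0,0],
    [0,0,0],
    [0,0,0],
    [0,0,0],
    [0,0,0],
    [0,0,0],
  ],
)

```text
clock: 18.0
position: [0.5866, 0.1318, 0.0183]
ee_rot: [0.0, 0.83, 0.558, -0.0]
contact_force: [-2.2, -2.1, 0.1]
width: -0.0003
gripper_force: 1.6
```

send_rows(
  xyz=[
    [0.0006,0.002,0],
    [0.0006,0.002,0],
    [0.0006,0.002,0],
    [0.0006,0.002,0],
  ],
  delta_rot=[
    [0,0,0],
    [0,0,0],
    [0,0,0],
    [0,0,0],
  ],
)

```text
clock: 18.4
position: [0.5885, 0.1385, 0.0184]
ee_rot: [0.001, 0.83, 0.558, -0.001]
contact_force: [-3.2, -7.2, 2.0]
width: 0.0001
gripper_force: 3.7
```

send_rows(
  xyz=[
    [0.0005,0.002,0],
    [0.0005,0.002,0],
    [0.0005,0.002,0],
    [0.0005,0.002,0],
  ],
  delta_rot=[
    [0,0,0],
    [0,0,0],
    [0,0,0],
    [0,0,0],
  ],
)

```text
clock: 18.8
position: [0.5904, 0.1464, 0.0183]
ee_rot: [0.001, 0.83, 0.558, -0.001]
contact_force: [-3.6, -6.7, 2.5]
width: -0.0001
gripper_force: 3.6
```

```bash
python3 where.py H
```

```text
top  fence top x [-5.6 37.1 43.2]
side brass 49 [285.1 314.1] L 8.7 28.6 z 0.0455
side brass 153 [283.2 328. ] L 2.3 62.9 z 0.0379
side  fence top x [-14.7  32.3  40. ]
tcp L -0.9 -1.0 [0.5905 0.1468 0.0183] 18.9 -1.1973521278764174e-06 [-2.7 -4.7  1.3]
```

send_rows(
  xyz=[
    [0.0005,0.002,0],
    [0.0005,0.002,0],
    [0.0005,0.002,0],
    [0.0005,0.002,0],
    [0.0005,0.002,0],
  ],
  delta_rot=[
    [0,0,0],
    [0,0,0],
    [0,0,0],
    [0,0,0],
    [0,0,0],
  ],
)

```text
clock: 19.4
position: [0.5929, 0.1563, 0.0183]
ee_rot: [0.001, 0.83, 0.558, -0.001]
contact_force: [-3.4, -5.8, 1.6]
width: -0.0
gripper_force: 3.6
```

send_rows(
  xyz=[
    [0.0005,0.002,0],
    [0.0005,0.002,0],
    [0.0005,0.002,0],
    [0.0005,0.002,0],
  ],
  delta_rot=[
    [0,0,0],
    [0,0,0],
    [0,0,0],
    [0,0,0],
  ],
)

```text
clock: 19.8
position: [0.595, 0.1644, 0.0183]
ee_rot: [0.001, 0.83, 0.558, -0.001]
contact_force: [-2.7, -5.8, 2.3]
width: 0.0002
gripper_force: 3.5
```

```bash
python3 where.py I;python3 -c "
import cv2
cv2.imwrite('pics/sI.png',cv2.resize(cv2.imread('pics/sideI.png')[240:400,230:390],None,fx=3.7,fy=3.7))"
```

```text
top  fence top x [-5.8 37.  43.2]
side brass 51 [282.6 321.5] L 8.2 47.6 z 0.0455
side brass 152 [280.6 335.6] L 1.8 81.4 z 0.038
side  fence top x [-14.8  32.1  39.8]
tcp L -0.9 17.5 [0.5951 0.1647 0.0183] 19.9 0.00023258200080208247 [-3.1 -4.8  1.7]
```

View pics/sI.png

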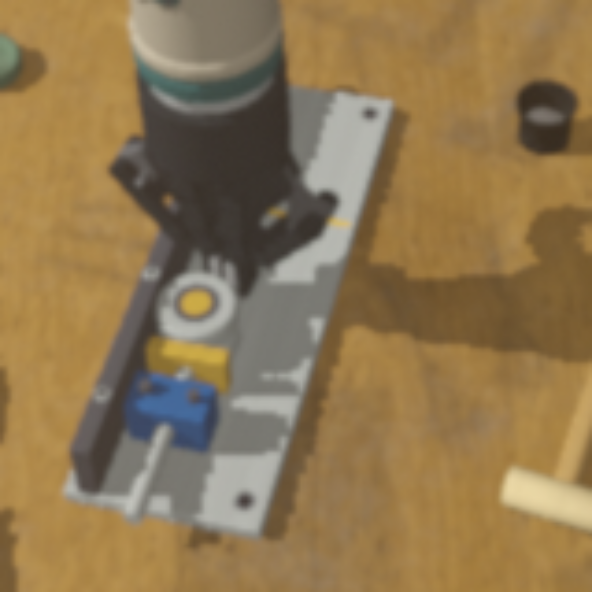

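The roller (195,303) is against the fence, and the head (187,362) is about 10 mm short of the block (172,408). I'll continue in smaller steps.

send_rows(
  xyz=[
    [0.0004,0.0015,0],
    [0.0004,0.0015,0],
    [0.0004,0.0015,0],
    [0.0004,0.0015,0],
  ],
  delta_rot=[
    [0,0,0],
    [0,0,0],
    [0,0,0],
    [0,0,0],
  ],
)

```text
clock: 20.3
position: [0.5965, 0.1703, 0.0183]
ee_rot: [0.001, 0.83, 0.558, -0.001]
contact_force: [-2.7, -6.0, 1.5]
width: -0.0001
gripper_force: 3.6
```

send_rows(
  xyz=[
    [0.0003,0.001,0],
    [0.0003,0.001,0],
    [0.0003,0.001,0],
  ],
  delta_rot=[
    [0,0,0],
    [0,0,0],
    [0,0,0],
  ],
)

```text
clock: 20.6
position: [0.5972, 0.1732, 0.0183]
ee_rot: [0.001, 0.83, 0.558, -0.001]
contact_force: [-4.1, -7.4, 1.0]
width: -0.0
gripper_force: 3.8
```

send_rows(
  xyz=[
    [0.0003,0.001,0],
    [0.0002,0.001,0],
  ],
  delta_rot=[
    [0,0,0],
    [0,0,0],
  ],
)

```text
clock: 20.8
position: [0.5977, 0.1752, 0.0183]
ee_rot: [0.001, 0.83, 0.558, -0.001]
contact_force: [-3.3, -6.4, 2.5]
width: 0.0001
gripper_force: 3.7
```

send_rows(
  xyz=[
    [0.0003,0.001,0],
    [0.0002,0.001,0],
  ],
  delta_rot=[
    [0,0,0],
    [0,0,0],
  ],
)

```text
clock: 21.0
position: [0.598, 0.1763, 0.0183]
ee_rot: [0.001, 0.83, 0.558, -0.002]
contact_force: [-3.9, -10.6, 3.1]
width: 0.0001
gripper_force: 5.9
```

send_rows(
  xyz=[
    [0.0003,0.001,0],
    [0.0002,0.001,0],
  ],
  delta_rot=[
    [0,0,0],
    [0,0,0],
  ],
)

```text
clock: 21.2
position: [0.598, 0.1764, 0.0184]
ee_rot: [0.002, 0.83, 0.558, -0.004]
contact_force: [-3.4, -16.5, 4.4]
width: 0.0002
gripper_force: 8.4
```

```bash
python3 where.py J
```

```text
top  fence top x [ 1.8 36.9 43.1]
side brass 52 [280.8 326. ] L 8.2 59.3 z 0.0453
side brass 108 [278.6 339.3] L 3.0 90.7 z 0.0396
side  fence top x [-14.6  31.9  39.8]
tcp L -1.0 29.5 [0.5979 0.1764 0.0183] 21.3 -5.576205541370792e-05 [ -3.8 -14.8   4.6]
```

Hard end reached: force rises with no further travel, at the position expected for home. Withdrawing straight back along the face normal.

send_rows(
  xyz=[
    [-0.0004,-0.001,0],
    [-0.0004,-0.001,0],
    [-0.0006,-0.0015,0],
    [-0.0008,-0.002,0],
    [-0.0012,-0.003,0],
    [-0.003,-0.008,0],
    [-0.006,-0.015,0],
    [-0.006,-0.015,0],
    [0,0,0.03],
    [0,0,0.03],
    [0,0,0.03],
  ],
  delta_rot=[
    [0,0,0],
    [0,0,0],
    [0,0,0],
    [0,0,0],
    [0,0,0],
    [0,0,0],
    [0,0,0],
    [0,0,0],
    [0,0,0],
    [0,0,0],
    [0,0,0],
  ],
)

```text
clock: 22.4
position: [0.5802, 0.1326, 0.1091]
ee_rot: [-0.0, 0.831, 0.557, -0.0]
contact_force: [0.5, 0.4, 0.1]
width: 0.0001
gripper_force: 0.0
```

send_rows(
  xyz=[
    [-0.03,-0.035,0.01],
    [-0.03,-0.035,0.01],
    [-0.03,-0.035,0],
    [-0.03,-0.035,0],
    [-0.03,-0.035,0],
    [0,0,0],
    [0,0,0],
  ],
  delta_rot=[
    [0,0,0],
    [0,0,0],
    [0,0,0],
    [0,0,0],
    [0,0,0],
    [0,0,0],
    [0,0,0],
  ],
)

```text
clock: 23.1
position: [0.4302, -0.042, 0.1286]
ee_rot: [0.0, 0.831, 0.556, 0.0]
contact_force: [-0.1, 0.5, -0.0]
width: 0.0
gripper_force: 0.0
```

```bash
python3 where.py K;python3 -c "
import cv2,numpy as np
a=cv2.resize(cv2.imread('pics/sideK.png')[270:390,230:330],None,fx=4,fy=4);b=cv2.resize(cv2.imread('pics/topK.png')[150:270,110:210],None,fx=4,fy=4)
cv2.imwrite('pics/K.png',np.hstack([a,b]))"
```

```text
top brass 136 [164.6 201.1] L 5.5 86.2 z 0.0398
top brass 72 [178.3 202.7] L 9.7 61.1 z 0.0452
top  fence top x [-1.9 36.3 43.3]
side brass 53 [280.9 326.1] L 8.1 59.4 z 0.0452
side brass 108 [278.7 339.3] L 2.8 90.7 z 0.0396
side  fence top x [-3.6 33.  40.2]
tcp L -108.6 -222.0 [ 0.4317 -0.041   0.1286] 23.2 -0.00032956820915781284 [-0.1  0.7  0.2]
```

View pics/K.png

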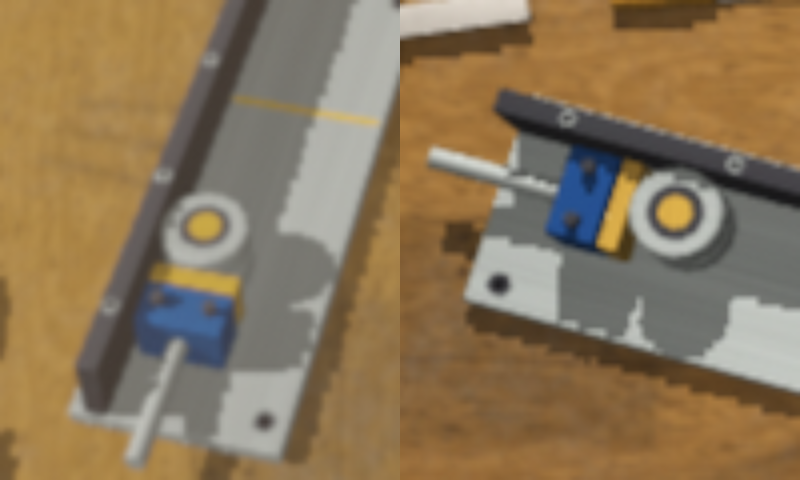

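Both views show the brass head hard against the blue block (left crop 195,280; right crop 618,207). The roller touches head and fence and hasn't shifted since release (8.2/59.3 mm before, 8.1/59.4 mm after).

```bash
python3 -c "
from rig import order; print(order.sign_off())"
```

```text
the job is handed in; nothing more can be done
None
```

The job is handed in at about 23 s: in the last pictures the roller stands released against the fence and the brass head, with the head hard against its blue block; sign-off returned no verdict.

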